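# Tip the gift carton into its presentation case and close the case

## Task

Tip the standing red carton over with a push near its top so that it falls head first through the open end of the wooden case and lies in it, push its foot until it drops flat behind the low sill, then swing the lid fully shut. Do all of it by pushing with the fingers: do not lift or carry the carton, and leave the other goods on the counter where they are.

Things in the scene. Friction and masses are not known exactly. Their poses are not given: they have to be found in the camera images.
- carton: slim red gift carton, 56x56 mm, 160 mm tall, about 0.3 kg, standing upright and loose on the counter in front of the case's open end: square to it, 5 to 25 mm from it, within 2 mm of its centre line. Origin: centre of its foot (underside); z runs up the carton to its head; at the start its x axis points into the case.
- carton_mid (a point): the middle of the carton, 80 mm above its foot on its axis.
- case: dark wooden presentation case with brass inlay, fixed to the counter, 176 mm long (x), 76 mm wide (y); walls 5 mm thick, 65 mm high, floor 5 mm thick. Origin: centre of its underside, on the counter. x runs from the open loading end (-88 mm) to the hinge end (+88 mm).
- case_bay (a point): middle of the case's inner floor, 5 mm above the counter. The bay is 166 mm long and 66 mm wide. Lying home in it, flat on the floor, the carton has its middle 28 mm above this point, to 3 mm lengthwise.
- case_mouth (a point): middle of the sill's outer top edge at the open end: 88 mm from the case's origin along -x, 17 mm above the counter (12 mm above the floor inside). The sill is 5 mm thick; above it the end is open. The toppled carton at first leans on the sill with its foot still outside; pushed in along the case's x it drops flat behind the sill.
- case_hinge (a point): middle of the lid's hinge line, which runs along the case's y: 88 mm from the case's origin along +x, 65 mm above the counter.
- case_lid (a joint): lid angle, rad: 0 shut, 1.57 upright, 1.95 back stop; starts at 1.65 to 1.9. A 5 mm board, 177 mm long from the hinge, 80 mm wide; shut it lies on the walls, outer face 70 mm above the counter. A 45 mm lip at its free end closes the open end above the sill. Stiff hinge: it stays where left; 1 to 3 N on its outer face (away from the carton) swings it. It cannot shut unless the carton is home.
- ballotin: bystander: gold gift box with a red ribbon bow, 52x65x72 mm; origin at the centre of its underside.
- tin_green: bystander: round tin, green with gold lid, 65 mm across, 40 mm high; origin at the centre of its underside.
- stamp: bystander: wooden hand stamp, 31x40x78 mm, standing; origin at the centre of its underside.
- jar: bystander: glass jar of sweets with black lid, 65 mm across, 100 mm high; origin at the centre of its underside.
- tin_navy: bystander: round tin, dark blue with gold lid, 63 mm across, 36 mm high; origin at the centre of its underside.
- ribbon: bystander: spool of red ribbon lying flat, 63 mm across, 24 mm high; origin at the centre of its underside.
- bar: bystander: green wrapped chocolate bar lying flat, 68x150x11 mm; origin at the centre of its underside.
There are look-alikes about, which are no part of the job. Several things have the shape of the carton; the one meant has the colours described above.

How it is judged (in metres and radians):
On the way:
1. the carton has been tipped over and lies head first in the open case (angle between carton's own z axis and vertical above 1.35 rad and x of carton_mid in the frame of case above -0.075 m and y of carton_mid in the frame of case between -0.012 and 0.012 m and x of carton in the frame of case below -0.06 m and height (world z) of carton_mid below 0.06 m and value of joint case_lid above 0.4 rad), for 0.2 s.
At the end, for the whole second after the job is handed in: The carton lies flat on the case's floor behind the sill (level to 0.04 rad, its middle within 6 mm of the case's middle lengthwise and below 37 mm), head towards the hinge, at rest, and the lid is shut to 0.03 rad (angle between carton's own z axis and vertical above 1.53 rad and x of carton_mid in the frame of case between -0.006 and 0.006 m and y of carton_mid in the frame of case between -0.012 and 0.012 m and x of carton in the frame of case below -0.07 m and height (world z) of carton_mid below 0.037 m and value of joint case_lid below 0.03 rad and linear speed of carton below 0.02 m/s); the robot touches nothing.
It fails at once if the carton is lifted or carried (foot centre above 80 mm or middle above 115 mm) (height (world z) of carton above 0.08 m or height (world z) of carton_mid above 0.115 m).
It fails at once if another thing on the counter is moved by more than 20 mm (distance of any of ballotin, tin_green, stamp, jar, tin_navy, ribbon, bar from where it was at the start of the episode above 0.02 m).
It also fails if it takes over 56 s, if anything falls off the work surface, if the arm or the gripper's body presses on something with over 40 N, if the wrist force passes 120 N, or if a joint passes its speed limit or range.

## Robot

A 6-joint arm with a two-finger parallel gripper is mounted at the origin on a cart in front of the work surface, level with it; the furniture and walls round the work are solid. World frame = base frame: x ahead of the robot, y to its left, z up, the work surface at z = 0. Lengths are in mm, angles in degrees, forces in N, time in s.
With the tool pointing down it reaches from about 300 to 850 mm from the base axis. Payload 4.2 kg.
Tool frame: the origin (TCP) lies midway between the tips of the shut fingers; the grasp point (between the pads) lies 19 mm behind it (env.grip_point_offset is the distance from the TCP to the grasp point, in mm); z points along the fingers, x is the direction in which the jaws open and shut, and the axes are right-handed (so a half turn about z gives the same grasp; the last joint's range is limited). The gripper opens to 91 mm and grips with 3 to 60 N. Pads are 32 mm wide; open, the fingers measure 118 mm over their backs; the gripper's body (76 mm by 178 mm) begins 60 mm behind the grasp point.
Start: joints at [-77.235, 18.312, 89.639, -0, 72.044, -1.146], TCP at [138.245, -558.152, 193.376] pointing down, gripper open.
Joint ranges: [-177.97, 177.97], [-48.28, 115.42], [12.27, 149.76], [-77.06, 257.06], [2.81, 150.46], [-146.56, 146.56]. Speed limits (degrees/s): [147.25, 147.25, 180, 180, 180, 180].

## Interface

Orientations are given as [roll, pitch, yaw] about the fixed x, y, z axes, in that order (R = Rz(yaw) Ry(pitch) Rx(roll)).
In Python, from workcell import env gives the robot as it stands.
- The arm moves only by the shell command python3 -m pendant 'ROWS' [FORCE]. ROWS is JSON, a list of rows, each an object with "xyz": the shift along the tool's x, y, z in m, a list of three; "roll": the turn about the tool's z in degrees; "jaw": the closure, from 0 (fully open) to 1 (shut). A call has exactly 8 rows; each row is the pose to reach, as a shift and turn from the pose commanded when the call began, along the tool's axes at that moment; what a row does not reach only later rows make up. A row lasts 1/8 s, in which the tool goes at most 62.5 mm and 10.7 degrees, less where a joint would pass 70% of its speed; a pose out of reach is approached as far as the arm can. A call with a gripper value outside its range is refused whole. The fingers move at their own pace and stop on an object; FORCE is the grip in N (left out, the last holds). Time passes only in rows, so rows that repeat a pose let the fingers close, or fill a call up. It gives the time, the measured TCP pose, the force and the opening at its end, in the units of the state.
- env.state(): the state, without advancing time (a new reading comes with each control period).
- env.grab_frame(name): name is "scene" or "side" or "wrist"; returns (picture, depth): 384x512x3 uint8, blue, green, red; 384x512 float32, mm along the optical axis (not along the pixel's ray), 0 where there is no reading.
- env.camera_params(name): a dict with "camera_matrix" (3x3 intrinsics, pixels), "cam_to_world" (4x4, takes a point from camera to world coordinates); the wrist camera has in their place "hand_eye" (4x4, takes a point from camera to tool coordinates, whose origin is the TCP and whose axes are the tool frame's). Camera axes: x right, y up, looking along -z (the intrinsics and any distortion apply to the point x, -y, -z); pixel columns grow to the right and rows downward; lengths in mm; the calibration is good to about 2 mm. A picture is of the moment at which its call begins: read the wrist's pose just before it. camera_params takes no time and is no camera call.
- env.job_done(): hands the job in, once; it reports no verdict.
The state is a dict: "time_s": time; "qpos": joint angles; "qvel": joint speeds; "effort": joint torques, N m; "ee_pos": TCP position; "ee_rot": TCP orientation; "force": force on the tool from outside, world axes, zero at the start; "torque": the same for the moment, N m; "gripper_width": finger opening in mm.
Only numpy, scipy, OpenCV 4.12 (cv2) and the standard library are available. Lean on these libraries where they do the work, as an engineer would, in place of code of your own. Each camera call takes 0.05 s, during which the arm holds its last target. There are 200 camera calls.

## Working session

There is one attempt and no reset: what is moved stays moved. The work goes in short steps, Python scripts to look and compute and a shell command to move; the robot and the scene stay as the last step left them, time stands still between calls to the robot, and variables do not carry over. Pictures are saved under pics/ and viewed, about 8 in all and at most 12, crops included, and the job is handed in when it is done.

```bash
ls; mkdir -p pics; cat > h.py <<'E'
import numpy as np, cv2
from workcell import env
def world(name,d,pts):
    p=env.camera_params(name);K=np.array(p['camera_matrix']);T=np.array(p['cam_to_world'])
    dist=p.get('distortion') 
    out=[]
    for u,v in pts:
        z=np.median([x for x in d[int(v)-1:int(v)+2,int(u)-1:int(u)+2].ravel() if x>0] or [0])
        c=np.array([(u-K[0,2])/K[0,0]*z,-(v-K[1,2])/K[1,1]*z,-z,1]);out.append((T@c)[:3])
    return np.array(out)
E
python3 - <<'E'
from h import *
for n in ['scene','side']:
    im,d=env.grab_frame(n);np.save(f'{n}.npy',d);cv2.imwrite(f'pics/{n}0_raw.png',im)
    cv2.imwrite(f'pics/{n}0.png',cv2.resize(im,(800,600),interpolation=cv2.INTER_CUBIC))
    print(n,{k:np.round(v,2).tolist() if k!='x' else 0 for k,v in env.camera_params(n).items()})
print(env.state())
E
```

```text
pics
scene {'camera_matrix': [[409.64, 0.0, 251.04], [0.0, 409.64, 191.43], [0.0, 0.0, 1.0]], 'cam_to_world': [[-0.51, -0.73, 0.45, 1054.34], [0.86, -0.45, 0.26, 233.77], [0.01, 0.52, 0.86, 1119.52], [0.0, 0.0, 0.0, 1.0]]}
side {'camera_matrix': [[494.58, 0.0, 254.03], [0.0, 494.58, 196.39], [0.0, 0.0, 1.0]], 'cam_to_world': [[0.94, 0.16, -0.3, 47.03], [-0.34, 0.46, -0.82, -1321.96], [0.01, 0.88, 0.48, 813.03], [0.0, 0.0, 0.0, 1.0]]}
{'time_s': 0.1, 'qpos': array([-7.72340810e+01,  1.83479389e+01,  8.96998772e+01, -8.33022754e-04,
        7.20443938e+01, -1.14681406e+00]), 'qvel': array([ 0.01392206, -0.17725261, -0.1905214 , -0.12319632,  0.0496259 ,
        0.02807015]), 'effort': array([ 1.26889149e-04, -4.13333094e+01, -2.32508934e+01,  7.29175843e-02,
        4.21757600e-02, -6.47381898e-05]), 'ee_pos': array([ 138.1336551 , -557.65459738,  192.60165519]), 'ee_rot': array([-1.79998946e+02,  9.22073026e-02, -7.60870087e+01]), 'force': array([ 0.97732207,  0.21524125, -0.75380094]), 'torque': array([-0.00021345, -0.01790261, -0.03241173]), 'gripper_width': 91.07739645181783}
```

View pics/scene0.png

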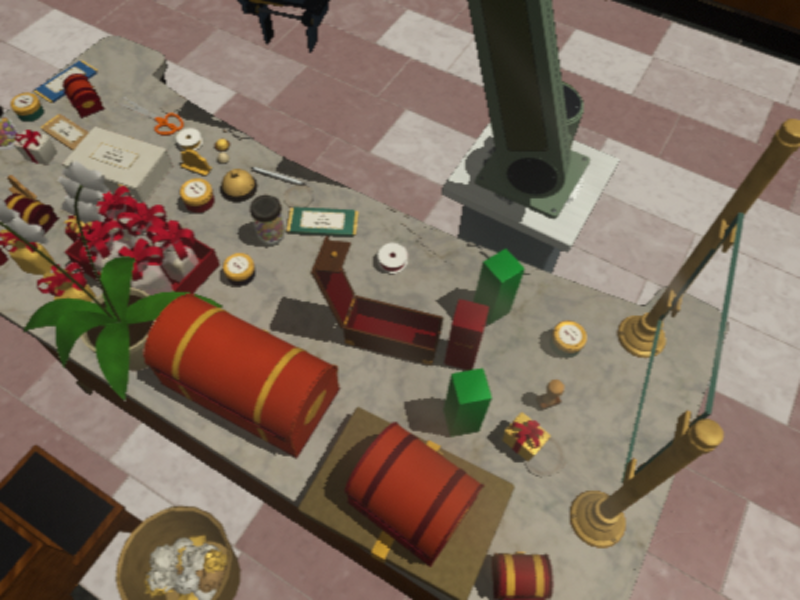

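View pics/side0.png

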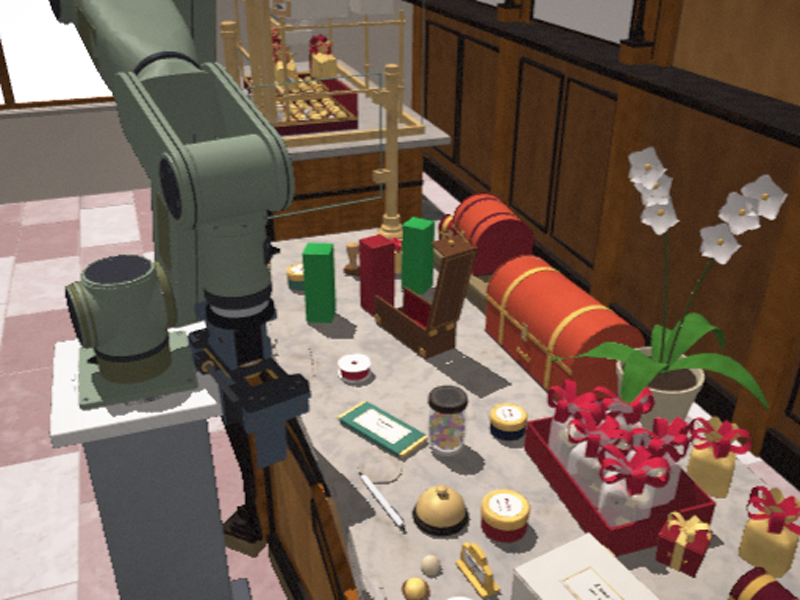

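The scene view shows the red carton at (467,335), between two green look-alikes at (498,285) and (468,400). The case runs to its left, with the lid up at (335,280). Next I measure the carton, case and neighbours from depth.

```bash
cat > m.py <<'E'
from h import *
P=[];C=[]
for n in ['scene','side']:
    im=cv2.imread(f'pics/{n}0_raw.png');d=np.load(f'{n}.npy')
    p=env.camera_params(n);K=np.array(p['camera_matrix']);T=np.array(p['cam_to_world'])
    v,u=np.nonzero(d>0);z=d[v,u]
    c=np.stack([(u-K[0,2])/K[0,0]*z,-(v-K[1,2])/K[1,1]*z,-z,np.ones_like(z)])
    w=(T@c)[:3].T;P.append(w);C.append(im[v,u])
s=world('scene',np.load('scene.npy'),np.array([[470,308],[503,262],[470,380],[335,250],[362,318],[437,340],[438,320]])*.64)
print('seeds',s.round())
ctr=s[0]
for n,w,c in zip(['scene','side'],P,C):
    c=c.astype(int);near=np.hypot(*(w-ctr)[:,:2].T)<330
    for nm,m in [('red',(c[:,2]>1.6*c[:,1])&(c[:,2]>1.6*c[:,0])),('green',(c[:,1]>1.5*c[:,2])&(c[:,1]>1.5*c[:,0]))]:
        q=w[near&m&(w[:,2]>153)&(w[:,2]<166)]
        if len(q)<5: print(n,nm,len(q));continue
        k=cv2.connectedComponents(cv2.dilate(np.histogram2d(q[:,0],q[:,1],bins=[np.arange(0,1000,4),np.arange(-600,600,4)])[0].astype(np.uint8),np.ones((5,5))))[1]
        lab=k[(q[:,0]//4).astype(int),((q[:,1]+600)//4).astype(int)]
        for l in range(1,k.max()+1):
            r=q[lab==l]
            if len(r)>20: print(n,nm,len(r),r.mean(0).round(),cv2.minAreaRect(r[:,:2].astype(np.float32)))
    top=np.zeros((600,600,3),np.uint8);o=np.argsort(w[:,2]);ww=w[o];cc=c[o]
    i=((ww[:,:2]-ctr[:2])/.8+300).astype(int);ok=(i>=0).all(1)&(i<600).all(1)&(ww[:,2]<400)
    for (a,b),col in zip(i[ok],cc[ok]): cv2.rectangle(top,(int(599-b)-1,int(599-a)-1),(int(599-b)+1,int(599-a)+1),col.tolist(),-1)
    cv2.imwrite(f'pics/top_{n}.png',top)
    m=near&(w[:,2]>58)&(w[:,2]<72)
    np.save(f'rim_{n}.npy',w[m])
E
python3 m.py
```

```text
seeds [[ 496.   72.  160.]
 [ 376.   78.  157.]
 [ 617.  134.  159.]
 [ 561. -160.  241.]
 [ 539. -129.    4.]
 [ 505.   24.    7.]
 [ 491.   14.   56.]]
scene red 367 [510.  79. 159.] ((508.3266296386719, 78.29609680175781), (56.37089157104492, 54.104827880859375), 15.838598251342773)
scene red 38 [ 580. -158.  159.] ((579.237060546875, -158.98731994628906), (53.305091857910156, 5.273514270782471), 15.541203498840332)
scene red 212 [ 758. -101.  155.] ((761.4574584960938, -109.11547088623047), (56.43998718261719, 62.5067253112793), 4.463039398193359)
scene red 385 [763. 143. 161.] ((763.841796875, 142.85421752929688), (167.00582885742188, 22.181533813476562), 84.17204284667969)
scene green 337 [385.  82. 159.] ((383.1720886230469, 82.16639709472656), (56.703006744384766, 56.77055740356445), 64.15853118896484)
scene green 445 [626. 140. 159.] ((624.904541015625, 139.65530395507812), (56.82012176513672, 54.52283477783203), 41.182071685791016)
side red 145 [505.  72. 158.] ((506.3196105957031, 75.3893051147461), (58.502662658691406, 61.19953155517578), 22.34358024597168)
side red 48 [ 758. -101.  155.] ((756.8493041992188, -106.56010437011719), (63.55537414550781, 39.53278350830078), 82.08583068847656)
side red 223 [773. 112. 160.] ((765.79931640625, 129.42852783203125), (75.6517333984375, 188.5048065185547), 14.916032791137695)
side green 146 [382.  73. 158.] ((379.7180480957031, 73.86333465576172), (61.883827209472656, 56.817771911621094), 74.2757568359375)
side green 124 [621. 133. 158.] ((623.439208984375, 135.93218994140625), (66.1494369506836, 55.04671096801758), 41.31098175048828)
```

View pics/top_scene.png

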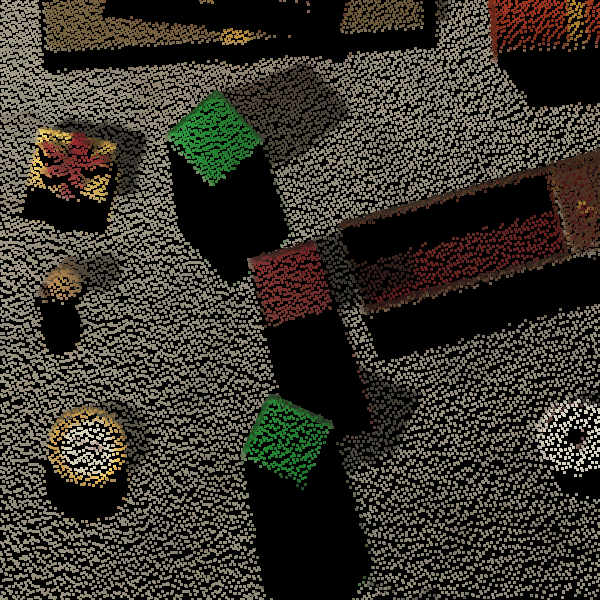

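```bash
cat > rel.py <<'E'
import sys
from h import *
from scipy.spatial.transform import Rotation as Ro
# case frame guess: yaw, centre
YAW=-74.3; e=np.array([np.cos(np.radians(YAW)),np.sin(np.radians(YAW))]); n=np.array([-e[1],e[0]])
E
cat > d.py <<'E'
# usage: d.py  caseX caseY Z [yaw]  -> tool-axes shift (m) from the measured pose
from rel import *
from c import CX
X,Y,Z=map(float,sys.argv[1:4])
s=env.state();R=Ro.from_euler('xyz',s['ee_rot'],degrees=True)
t=np.r_[CX+X*e+Y*n,Z]
rel=(s['ee_pos'][:2]-CX)
print('now case',round(rel@e,1),round(rel@n,1),s['ee_pos'].round(1),s['ee_rot'].round(2),'F',s['force'].round(1),'t',round(s['time_s'],2))
print('shift m',(R.inv().apply(t-s['ee_pos'])/1000).round(4),'roll',round(-(YAW-s['ee_rot'][2]),2))
E
python3 - <<'E'
from rel import *
for nm in ['scene','side']:
    w=np.load(f'rim_{nm}.npy');c=np.array([507.5,77.])
    a=(w[:,:2]-c)@e;b=(w[:,:2]-c)@n
    for lo,hi in [(-60,-20),(20,60)]:
        for x0 in range(30,240,50):
            m=(a>x0)&(a<x0+50)&(b>lo)&(b<hi)&(w[:,2]>60)&(w[:,2]<68)
            if m.sum()>5: print(nm,lo,x0,m.sum(),np.percentile(b[m],[2,50,98]).round(1))
    m=(a>30)&(abs(abs(b)-35.5)<8)&(w[:,2]>60)
    print(nm,'a range',np.percentile(a[m],[0,.5,1,2,98,99,100]).round(1))
    m=(a>30)&(abs(b-35.5)<8)&(w[:,2]>60);print('far wall min a',np.sort(a[m])[:6].round(1))
    m=(a>30)&(abs(b+35.5)<8)&(w[:,2]>60);print('near wall min a',np.sort(a[m])[:6].round(1))
# lid top points
from h import *
d=np.load('scene.npy');q=world('scene',d,np.array([[318,268],[326,240],[350,245],[345,315],[335,290]])*.64);print(np.c_[(q[:,:2]-[507.5,77])@e,(q[:,:2]-[507.5,77])@n,q[:,2]].round(1))
im=cv2.imread('pics/scene0_raw.png')[140:250,190:330];cv2.imwrite('pics/crop.png',cv2.resize(im,None,fx=5.5,fy=5.4,interpolation=cv2.INTER_CUBIC))
E
```

```text
scene -60 30 23 [-40.2 -36.  -32.2]
scene -60 80 31 [-40.2 -36.3 -33.4]
scene -60 130 32 [-40.9 -36.1 -33. ]
scene -60 180 35 [-39.7 -35.7 -20.5]
scene 20 30 21 [31.6 35.4 38. ]
scene 20 80 35 [31.7 35.1 37.7]
scene 20 130 34 [30.7 34.9 36.7]
scene 20 180 36 [22.3 33.7 36.6]
scene a range [ 47.7  48.8  50.   52.1 222.5 223.7 225. ]
far wall min a [47.7 50.5 51.1 53.3 54.  56.8]
near wall min a [48.6 49.5 52.2 53.2 54.4 55.2]
side -60 30 13 [-40.5 -36.7 -28.7]
side -60 80 18 [-44.3 -38.4 -33.9]
side -60 130 20 [-40.8 -38.  -34.6]
side -60 180 24 [-42.1 -38.4 -26.9]
side 20 30 10 [22.  33.2 38.2]
side 20 80 20 [30.  33.8 37.6]
side 20 130 7 [28.9 34.3 37.7]
side 20 180 6 [23.5 29.1 38.6]
side a range [ 50.4  51.3  52.4  54.3 232.6 232.8 235.6]
far wall min a [51.9 55.2 59.3 64.2 64.2 66.1]
near wall min a [50.4 53.9 54.9 58.6 64.2 65.3]
[[260.4  26.4 236.1]
 [265.8 -32.1 235.5]
 [221.6 -28.4 242.6]
 [224.5  17.4  80.5]
 [242.4   8.9 147.9]]
```

View pics/crop.png

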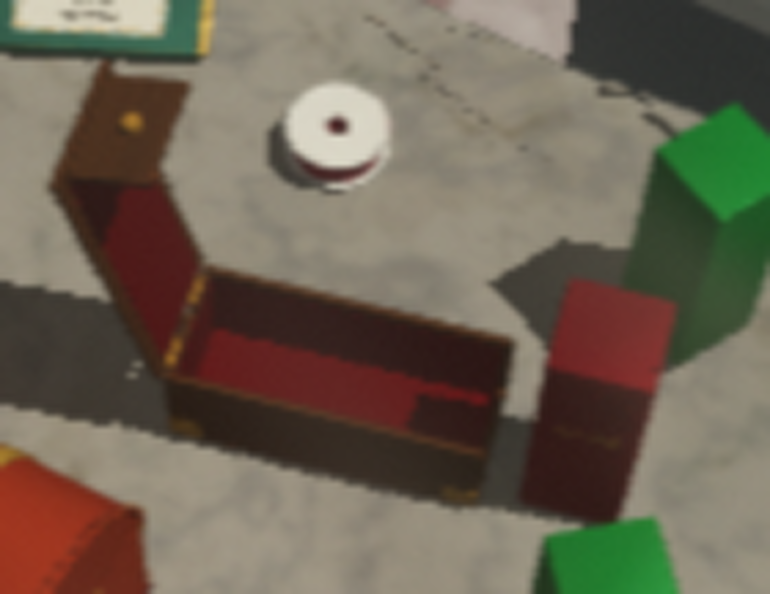

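The crop confirms the geometry: the rim gives a case of about 176 mm with its mouth roughly 20 mm ahead of the carton. The lid is at about 1.79 rad, with its lip pointing back over the case.

```bash
cat > c.py <<'E'
from rel import e,n
import numpy as np
CX=np.array([507.5,77.])+136*e-0.6*n
E
python3 d.py -205 0 300; python3 d.py -205 0 140
```

```text
now case 375.0 -526.7 [ 138.1 -557.7  192.6] [-1.800e+02  9.000e-02 -7.609e+01] F [ 1.   0.2 -0.8] t 0.1
shift m [-0.5963 -0.5084 -0.1064] roll -1.79
now case 375.0 -526.7 [ 138.1 -557.7  192.6] [-1.800e+02  9.000e-02 -7.609e+01] F [ 1.   0.2 -0.8] t 0.1
shift m [-0.5961 -0.5084  0.0536] roll -1.79
```

```bash
python3 -m pendant '[{"xyz":[0,0,-0.05],"roll":0,"jaw":1},{"xyz":[-0.02,-0.02,-0.10],"roll":0,"jaw":1},{"xyz":[-0.06,-0.05,-0.107],"roll":0,"jaw":1},{"xyz":[-0.10,-0.085,-0.107],"roll":-1,"jaw":1},{"xyz":[-0.14,-0.12,-0.107],"roll":-1.8,"jaw":1},{"xyz":[-0.18,-0.155,-0.107],"roll":-1.8,"jaw":1},{"xyz":[-0.22,-0.19,-0.107],"roll":-1.8,"jaw":1},{"xyz":[-0.26,-0.225,-0.107],"roll":-1.8,"jaw":1}]' 20; python3 d.py -205 0 300
```

```text
time_s: 1.1
ee_pos: [294.4, -250.0, 300.1]
ee_rot: [-180.0, 0.0, -74.3]
force: [0.4, -1.2, 0.9]
gripper_width: 14.2
now case 121.1 -293.0 [ 294.4 -250.   300.1] [-1.7999e+02  1.0000e-02 -7.4320e+01] F [ 0.4 -1.2  0.9] t 1.1
shift m [-3.262e-01 -2.929e-01  2.000e-04] roll -0.02
```

```bash
python3 -m pendant '[{"xyz":[-0.045,-0.04,0],"roll":0,"jaw":1},{"xyz":[-0.09,-0.08,0],"roll":0,"jaw":1},{"xyz":[-0.135,-0.12,0],"roll":0,"jaw":1},{"xyz":[-0.18,-0.16,0],"roll":0,"jaw":1},{"xyz":[-0.225,-0.20,0],"roll":0,"jaw":1},{"xyz":[-0.27,-0.24,0],"roll":0,"jaw":1},{"xyz":[-0.31,-0.28,0],"roll":0,"jaw":1},{"xyz":[-0.322,-0.288,0],"roll":0,"jaw":1}]'; python3 d.py -205 0 142
```

```text
time_s: 2.1
ee_pos: [484.9, 138.8, 299.1]
ee_rot: [179.9, 0.0, -74.1]
force: [-0.4, -0.7, -1.1]
gripper_width: 0.7
now case -201.7 -4.4 [484.9 138.8 299.1] [ 1.7989e+02  2.0000e-02 -7.4100e+01] F [-0.4 -0.7 -1.1] t 2.1
shift m [-0.0033 -0.0047  0.1571] roll 0.2
```

```bash
python3 -m pendant '[{"xyz":[-0.003,0,0.03],"roll":0,"jaw":1},{"xyz":[-0.003,0,0.07],"roll":0,"jaw":1},{"xyz":[-0.003,0,0.11],"roll":0,"jaw":1},{"xyz":[-0.003,0,0.14],"roll":0,"jaw":1},{"xyz":[-0.003,0,0.157],"roll":0,"jaw":1},{"xyz":[-0.003,0,0.157],"roll":0,"jaw":1},{"xyz":[-0.003,0,0.157],"roll":0,"jaw":1},{"xyz":[-0.003,0,0.157],"roll":0,"jaw":1}]'; python3 d.py -205 0 142
python3 - <<'E'
from h import *
a,_=env.grab_frame('scene');b,_=env.grab_frame('side')
f=lambda i:cv2.resize(i,(400,300))
cv2.imwrite('pics/pre.png',np.hstack([cv2.resize(a[90:282,180:436],(400,300)),cv2.resize(b[60:252,160:416],(400,300))]))
E
```

```text
time_s: 3.1
ee_pos: [484.0, 139.1, 144.4]
ee_rot: [-179.9, -0.0, -74.3]
force: [1.1, 0.3, 0.3]
gripper_width: 0.6
now case -202.2 -5.2 [484.  139.1 144.4] [-1.7989e+02 -1.0000e-02 -7.4300e+01] F [1.1 0.3 0.3] t 3.1
shift m [-0.0028 -0.0052  0.0024] roll -0.0
```

View pics/pre.png

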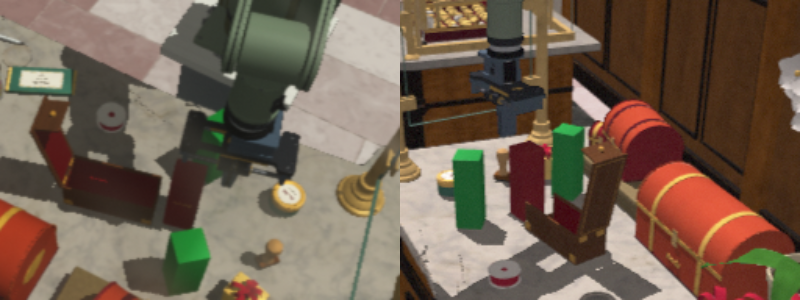

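The gripper hangs just behind the carton with its body clear of everything, so I tip the carton now.

```bash
python3 -m pendant '[{"xyz":[0.002,-0.003,0.002],"roll":0,"jaw":1},{"xyz":[0.006,-0.006,0.002],"roll":0,"jaw":1},{"xyz":[0.018,-0.006,0.002],"roll":0,"jaw":1},{"xyz":[0.030,-0.006,0.002],"roll":0,"jaw":1},{"xyz":[0.042,-0.006,0.002],"roll":0,"jaw":1},{"xyz":[0.054,-0.006,0.002],"roll":0,"jaw":1},{"xyz":[0.066,-0.006,0.002],"roll":0,"jaw":1},{"xyz":[0.078,-0.006,0.002],"roll":0,"jaw":1}]'; python3 d.py -120 0 142
python3 - <<'E'
from h import *
a,_=env.grab_frame('scene');b,_=env.grab_frame('side')
cv2.imwrite('pics/tip.png',np.hstack([cv2.resize(a[90:282,180:436],(400,300)),cv2.resize(b[60:252,160:416],(400,300))]))
E
```

```text
time_s: 4.2
ee_pos: [510.5, 64.8, 141.3]
ee_rot: [-180.0, -0.0, -74.3]
force: [-0.6, -0.8, -0.3]
gripper_width: 0.3
now case -123.5 0.2 [510.5  64.8 141.3] [-180.    -0.   -74.3] F [-0.6 -0.8 -0.3] t 4.2
shift m [ 0.0035  0.0002 -0.0007] roll 0.0
```

View pics/tip.png

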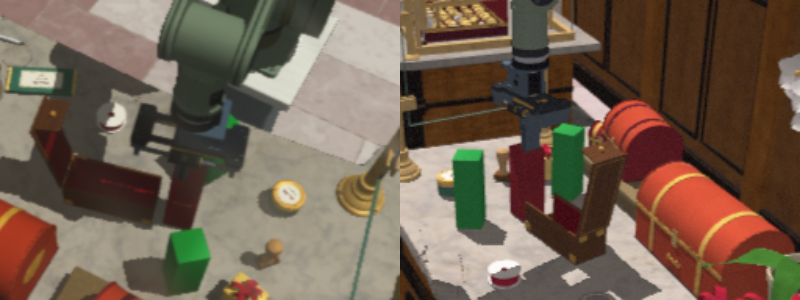

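The push met no force, and the carton still stands at about (187,192) in the left view with the fingers apparently beside or over it. I'll check the actual geometry from depth.

```bash
python3 - <<'E'
from rel import *
from c import CX
ims=[]
s=env.state();print(s['ee_pos'].round(1),s['ee_rot'].round(1),s['force'].round(1),s['gripper_width'])
for nm in ['scene','side']:
    im,d=env.grab_frame(nm)
    p=env.camera_params(nm);K=np.array(p['camera_matrix']);T=np.array(p['cam_to_world'])
    v,u=np.nonzero(d>0);z=d[v,u]
    w=(T@np.stack([(u-K[0,2])/K[0,0]*z,-(v-K[1,2])/K[1,1]*z,-z,np.ones_like(z)]))[:3].T;c=im[v,u].astype(int)
    a=(w[:,:2]-CX)@e;b=(w[:,:2]-CX)@n
    red=(c[:,2]>1.6*c[:,1])&(c[:,2]>1.6*c[:,0])
    m=red&(abs(b)<45)&(a<-60)&(a>-190)&(w[:,2]>15)
    print(nm,'red',m.sum(),'a',np.percentile(a[m],[1,50,99]).round(),'b',np.percentile(b[m],[1,50,99]).round(),'z',np.percentile(w[m,2],[1,50,99]).round())
    m=~red&(abs(b)<60)&(a<20)&(a>-260)&(w[:,2]>120)&(w[:,2]<230)&~((c[:,1]>1.4*c[:,2]))
    for zl in range(120,230,20):
        k=m&(w[:,2]>=zl)&(w[:,2]<zl+20)
        if k.sum()>3: print(' tool z',zl,k.sum(),'a',np.percentile(a[k],[2,50,98]).round(),'b',np.percentile(b[k],[2,50,98]).round())
    ims.append(im)
w_,dw=env.grab_frame('wrist')
cv2.imwrite('pics/chk.png',np.hstack([cv2.resize(ims[1][100:220,220:320],(400,480),interpolation=cv2.INTER_CUBIC),cv2.resize(w_,(400,300)) if 0 else cv2.resize(ims[0][130:250,250:350],(400,480),interpolation=cv2.INTER_CUBIC)]))
E
```

```text
[510.6  64.6 141.3] [-180.    -0.   -74.4] [ 0.3 -0.4 -0.6] 0.613310285766033
scene red 490 a [-160. -130.  -62.] b [-35.  28.  30.] z [ 17.  85. 162.]
 tool z 120 11 a [-165. -156. -110.] b [27. 27. 29.]
 tool z 140 144 a [-165. -152. -111.] b [-22.   9.  29.]
 tool z 160 90 a [-163. -148. -114.] b [-21.  13.  27.]
 tool z 180 33 a [-133. -123. -112.] b [15. 17. 19.]
 tool z 200 36 a [-135. -123. -111.] b [-6. 16. 19.]
side red 910 a [-162. -111.  -65.] b [-38. -18.  35.] z [ 17.  92. 160.]
 tool z 120 4 a [-111. -108. -105.] b [23. 25. 27.]
 tool z 140 8 a [-163. -146. -106.] b [-25.  -8.  19.]
 tool z 160 62 a [-128. -114. -108.] b [-20.  -8.  17.]
 tool z 180 70 a [-134. -112. -107.] b [-18.  -6.  15.]
 tool z 200 60 a [-134. -113. -105.] b [-18. -14.  10.]
 tool z 220 27 a [-132. -112. -104.] b [-18. -12.   2.]
```

View pics/chk.png

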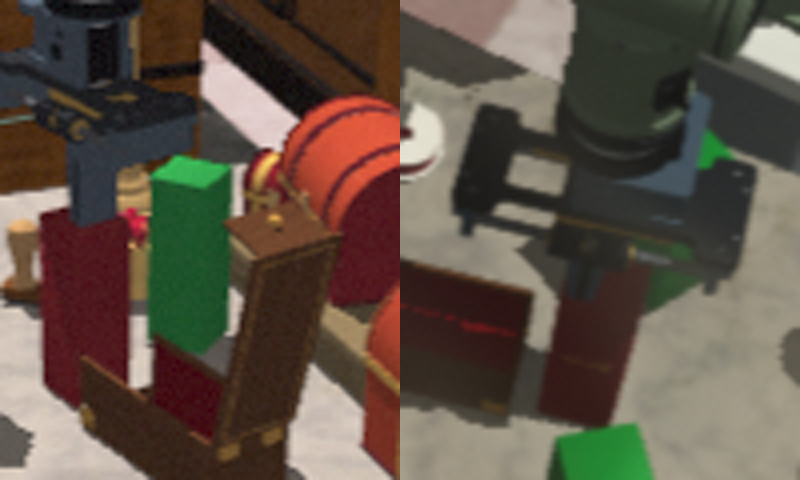

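```bash
python3 - <<'E'
from rel import *
from c import CX
im,d=env.grab_frame('side')
p=env.camera_params('side');K=np.array(p['camera_matrix']);T=np.array(p['cam_to_world'])
u0=int(220+95/4)
for u in (u0-2,u0):
  for v in range(128,172,3):
    z=d[v,u];w=(T@np.array([(u-K[0,2])/K[0,0]*z,-(v-K[1,2])/K[1,1]*z,-z,1]))[:3]
    print(u,v,im[v,u],'a %.0f b %.0f z %.0f'%((w[:2]-CX)@e,(w[:2]-CX)@n,w[2]))
# wrist cam
s=env.state();a,dw=env.grab_frame('wrist');cv2.imwrite('pics/wrist.png',a);print(env.camera_params('wrist')['hand_eye'])
E
```

```text
241 128 [39 58 68] a -103 b -21 z 262
241 131 [45 67 79] a -103 b -21 z 253
241 134 [52 47 45] a -89 b -31 z 250
241 137 [62 54 49] a -111 b -16 z 229
241 140 [64 54 49] a -110 b -17 z 220
241 143 [63 54 50] a -110 b -17 z 209
241 146 [65 57 51] a -115 b -14 z 197
241 149 [65 54 48] a -115 b -13 z 186
241 152 [64 56 49] a -116 b -13 z 176
241 155 [64 56 54] a -115 b -14 z 166
241 158 [33 28 84] a -107 b -19 z 160
241 161 [30 27 81] a -110 b -17 z 147
241 164 [33 25 82] a -109 b -18 z 138
241 167 [22 13 76] a -107 b -19 z 128
241 170 [29 25 78] a -106 b -20 z 118
243 128 [ 44  81 104] a -86 b -25 z 269
243 131 [32 29 29] a -98 b -17 z 253
243 134 [59 56 57] a -76 b -32 z 254
243 137 [65 56 51] a -106 b -11 z 229
243 140 [64 55 51] a -115 b -6 z 215
243 143 [59 54 48] a -102 b -15 z 212
243 146 [66 58 52] a -110 b -9 z 197
243 149 [63 54 52] a -112 b -8 z 186
243 152 [65 58 50] a -119 b -3 z 172
243 155 [60 52 53] a -115 b -6 z 163
243 158 [30 26 80] a -107 b -12 z 157
243 161 [27 20 80] a -113 b -7 z 144
243 164 [31 25 81] a -106 b -12 z 137
243 167 [28 24 78] a -109 b -10 z 125
243 170 [29 24 78] a -110 b -10 z 113
[[ 9.99999680e-01  7.91086818e-04  1.17119175e-04 -1.43337043e-01]
 [ 7.95611471e-04 -9.69341080e-01 -2.45717800e-01 -6.87153365e+01]
 [-8.08556843e-05  2.45717814e-01 -9.69341400e-01 -1.91776833e+02]
 [ 0.00000000e+00  0.00000000e+00  0.00000000e+00  1.00000000e+00]]
```

View pics/wrist.png

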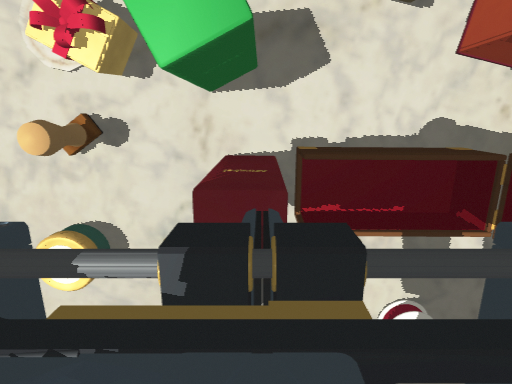

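The fingertips vanish into the carton's top at z≈160 with no contact force, though the reported TCP z is 141. Either the fingers end about 20 mm above the reported TCP or they pass through the carton. I'll raise the tool and measure where the tips really are.

```bash
python3 -m pendant '[{"xyz":[0,0,-0.02],"roll":0,"jaw":1},{"xyz":[0,0,-0.05],"roll":0,"jaw":1},{"xyz":[0,0,-0.08],"roll":0,"jaw":1},{"xyz":[-0.02,0,-0.08],"roll":0,"jaw":1},{"xyz":[-0.04,0,-0.08],"roll":0,"jaw":1},{"xyz":[-0.06,0,-0.08],"roll":0,"jaw":1},{"xyz":[-0.08,0,-0.08],"roll":0,"jaw":1},{"xyz":[-0.08,0,-0.08],"roll":0,"jaw":1}]'
cat > tip.py <<'E'
from rel import *
from c import CX
s=env.state();p0=s['ee_pos'];print(p0.round(1),s['gripper_width'].round(1),s['force'].round(1))
for nm in ['scene','side']:
    im,d=env.grab_frame(nm);p=env.camera_params(nm);K=np.array(p['camera_matrix']);T=np.array(p['cam_to_world'])
    v,u=np.nonzero(d>0);z=d[v,u]
    w=(T@np.stack([(u-K[0,2])/K[0,0]*z,-(v-K[1,2])/K[1,1]*z,-z,np.ones_like(z)]))[:3].T
    r=w-p0;A=r[:,:2]@e;B=r[:,:2]@n
    m=(abs(A)<35)&(abs(B)<35)&(r[:,2]<75)&(r[:,2]>-45)
    h=np.histogram(r[m,2],bins=range(-45,80,5));print(nm,list(zip(h[1].tolist(),h[0].tolist())))
    m&=(r[:,2]<60)&(r[:,2]>25);print('   finger a',np.percentile(A[m],[2,98]).round(),'b',np.percentile(B[m],[2,98]).round())
    a=(w[:,:2]-CX)@e;b=(w[:,:2]-CX)@n;c=im[v,u].astype(int);red=(c[:,2]>1.6*c[:,1])&(c[:,2]>1.6*c[:,0])
    m=red&(abs(b)<60)&(a<-60)&(a>-220)&(w[:,2]>154)&(w[:,2]<167);print('  carton top',m.sum(),a[m].mean().round(1),b[m].mean().round(1))
E
python3 tip.py
```

```text
time_s: 5.55
ee_pos: [488.2, 143.8, 221.3]
ee_rot: [180.0, -0.0, -74.1]
force: [-0.0, -1.2, -0.8]
gripper_width: 0.6Traceback (most recent call last):
  File "tip.py", line 3, in <module>
    s=env.state();p0=s['ee_pos'];print(p0.round(1),s['gripper_width'].round(1),s['force'].round(1))
                                                   ^^^^^^^^^^^^^^^^^^^^^^^^
AttributeError: 'float' object has no attribute 'round'
```

```bash
sed -i "s/s\['gripper_width'\].round(1)/s['gripper_width']/" tip.py; python3 tip.py
```

```text
[488.2 143.8 221.3] 0.6259612006553457 [-0.  -1.2 -0.8]
scene [(-45, 0), (-40, 0), (-35, 0), (-30, 0), (-25, 0), (-20, 0), (-15, 0), (-10, 0), (-5, 0), (0, 0), (5, 0), (10, 0), (15, 1), (20, 7), (25, 4), (30, 9), (35, 12), (40, 10), (45, 10), (50, 11), (55, 10), (60, 12), (65, 13), (70, 11)]
   finger a [-10.  10.] b [14. 19.]
  carton top 114 -122.4 10.7
side [(-45, 0), (-40, 0), (-35, 0), (-30, 0), (-25, 0), (-20, 0), (-15, 0), (-10, 0), (-5, 0), (0, 0), (5, 0), (10, 0), (15, 3), (20, 16), (25, 13), (30, 19), (35, 17), (40, 20), (45, 17), (50, 21), (55, 18), (60, 18), (65, 17), (70, 20)]
   finger a [-10.  18.] b [-18.  17.]
  carton top 139 -130.5 -3.4
```

Both cameras agree that the visible fingertips end about 19 mm above the reported TCP, so the first push skimmed over the carton. The carton hasn't moved. From here I command 19 mm lower than the tip height I want.

```bash
python3 d.py -205 0.5 121; python3 -m pendant '[{"xyz":[0,0,0.03],"roll":0,"jaw":1},{"xyz":[0,0,0.06],"roll":0,"jaw":1},{"xyz":[0,0,0.09],"roll":0,"jaw":1},{"xyz":[0,0,0.1],"roll":0,"jaw":1},{"xyz":[0,0,0.1],"roll":0,"jaw":1},{"xyz":[0,0,0.1],"roll":0,"jaw":1},{"xyz":[0,0,0.1],"roll":0,"jaw":1},{"xyz":[0,0,0.1],"roll":0,"jaw":1}]';python3 d.py -205 0.5 121
```

```text
now case -204.3 0.2 [488.6 142.6 221.3] [ 1.800e+02 -4.000e-02 -7.424e+01] F [-0.5 -0.1  0. ] t 5.65
shift m [-0.0008 -0.0003  0.1003] roll 0.06
time_s: 6.65
ee_pos: [489.0, 142.8, 122.0]
ee_rot: [-179.9, -0.0, -74.3]
force: [-0.4, 0.1, -0.7]
gripper_width: 0.5
now case -204.4 0.6 [489.  142.8 122. ] [-1.7992e+02 -1.0000e-02 -7.4280e+01] F [-0.4  0.1 -0.7] t 6.65
shift m [-0.0006  0.0001  0.001 ] roll 0.02
```

```bash
python3 -m pendant '[{"xyz":[0.012,0,0.001],"roll":0,"jaw":1},{"xyz":[0.024,0,0.001],"roll":0,"jaw":1},{"xyz":[0.034,0,0.001],"roll":0,"jaw":1},{"xyz":[0.044,0,0.001],"roll":0,"jaw":1},{"xyz":[0.054,0,0.001],"roll":0,"jaw":1},{"xyz":[0.064,0,0.001],"roll":0,"jaw":1},{"xyz":[0.074,0,0.001],"roll":0,"jaw":1},{"xyz":[0.084,0,0.001],"roll":0,"jaw":1}]'; python3 d.py -120 0.5 121
cat > look.py <<'E'
import sys
from h import *
a,_=env.grab_frame('scene');b,_=env.grab_frame('side')
cv2.imwrite(f'pics/{sys.argv[1]}.png',np.hstack([cv2.resize(a[110:260,200:350],(400,400)),cv2.resize(b[80:230,200:350],(400,400))]))
E
python3 look.py t2
```

```text
time_s: 7.65
ee_pos: [511.5, 61.2, 120.3]
ee_rot: [180.0, -0.0, -74.3]
force: [-0.9, -0.3, 0.1]
gripper_width: 0.7
now case -119.7 0.2 [511.5  61.2 120.3] [ 1.800e+02 -1.000e-02 -7.428e+01] F [-0.9 -0.3  0.1] t 7.65
shift m [-0.0003 -0.0003 -0.0007] roll 0.02
```

View pics/t2.png

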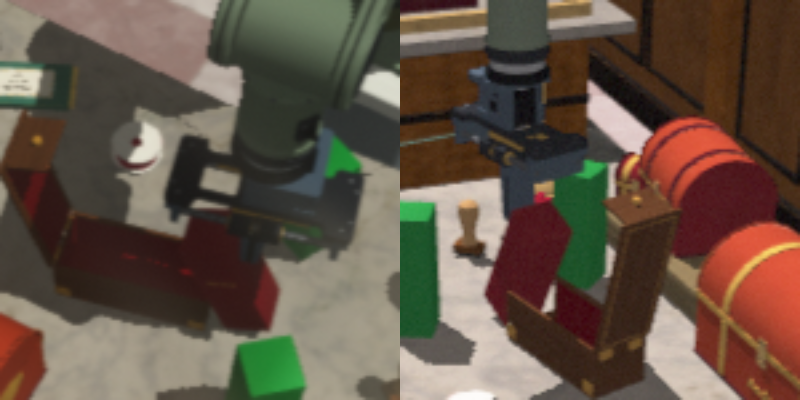

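The carton is tipping straight into the mouth. Let it settle and back off.

```bash
python3 -m pendant '[{"xyz":[0,0,0],"roll":0,"jaw":1},{"xyz":[0,0,0],"roll":0,"jaw":1},{"xyz":[0,0,0],"roll":0,"jaw":1},{"xyz":[-0.02,0,0],"roll":0,"jaw":1},{"xyz":[-0.04,0,0],"roll":0,"jaw":1},{"xyz":[-0.06,0,0],"roll":0,"jaw":1},{"xyz":[-0.075,0,0],"roll":0,"jaw":1},{"xyz":[-0.075,0,0],"roll":0,"jaw":1}]'
cat > car.py <<'E'
from rel import *
from c import CX
s=env.state();rel=s['ee_pos'][:2]-CX;print('tcp',(rel@e).round(1),(rel@n).round(1),s['ee_pos'][2].round(1),s['force'].round(1),s['time_s'])
for nm in ['scene','side']:
    im,d=env.grab_frame(nm);p=env.camera_params(nm);K=np.array(p['camera_matrix']);T=np.array(p['cam_to_world'])
    v,u=np.nonzero(d>0);z=d[v,u]
    w=(T@np.stack([(u-K[0,2])/K[0,0]*z,-(v-K[1,2])/K[1,1]*z,-z,np.ones_like(z)]))[:3].T
    a=(w[:,:2]-CX)@e;b=(w[:,:2]-CX)@n;c=im[v,u].astype(int);red=(c[:,2]>1.6*c[:,1])&(c[:,2]>1.6*c[:,0])
    m=red&(abs(b)<60)&(a<85)&(a>-220)&(w[:,2]>8)
    for lo in range(-140,80,20):
        k=m&(a>=lo)&(a<lo+20)
        if k.sum()>4: print(nm,lo,k.sum(),'a>=',a[k].min().round(),'z',np.percentile(w[k,2],[5,50,95]).round(),'b',np.percentile(b[k],[3,50,97]).round())
    # top face plane fit
    k=m&(w[:,2]>50)&(w[:,2]<85)&(a<60)
    if k.sum()>50: print('  topface slope',np.polyfit(a[k],w[k,2],1).round(3),'minrect',cv2.minAreaRect(np.c_[a[k],b[k]].astype(np.float32)))
E
python3 car.py
```

```text
time_s: 8.75
ee_pos: [490.8, 134.8, 120.3]
ee_rot: [-180.0, -0.0, -74.2]
force: [-0.3, -0.7, 0.1]
gripper_width: 0.7
tcp -196.1 0.2 120.3 [-0.3 -0.7  0.1] 8.75
scene -120 101 a>= -113.0 z [36. 73. 77.] b [-21.  16.  30.]
scene -100 148 a>= -100.0 z [39. 72. 77.] b [-23.  10.  29.]
scene -80 132 a>= -80.0 z [62. 71. 74.] b [-26.   4.  28.]
scene -60 129 a>= -60.0 z [60. 69. 73.] b [-26.   3.  28.]
scene -40 124 a>= -40.0 z [62. 68. 71.] b [-26.   4.  28.]
scene -20 123 a>= -20.0 z [59. 66. 69.] b [-34.   1.  27.]
scene 0 126 a>= 0.0 z [57. 64. 68.] b [-35.   2.  26.]
scene 20 123 a>= 20.0 z [57. 62. 65.] b [-34.  -1.  26.]
scene 40 72 a>= 40.0 z [10. 58. 63.] b [-36. -16.  27.]
scene 60 66 a>= 61.0 z [ 8. 29. 64.] b [-37. -35.  34.]
  topface slope [-0.08  64.323] minrect ((-27.29339599609375, -2.866851806640625), (171.06898498535156, 68.91905975341797), 0.7090463638305664)
side -120 44 a>= -113.0 z [25. 64. 76.] b [-29. -25.  20.]
side -100 68 a>= -100.0 z [58. 72. 76.] b [-31. -12.  21.]
side -80 81 a>= -80.0 z [36. 69. 73.] b [-37. -13.  23.]
side -60 85 a>= -60.0 z [32. 67. 72.] b [-39. -13.  26.]
side -40 89 a>= -40.0 z [21. 65. 69.] b [-39. -12.  29.]
side -20 86 a>= -20.0 z [31. 64. 68.] b [-40. -15.  25.]
side 0 89 a>= 0.0 z [40. 62. 66.] b [-40. -10.  29.]
side 20 75 a>= 20.0 z [36. 61. 64.] b [-39. -17.  15.]
side 40 57 a>= 41.0 z [23. 56. 64.] b [-41. -21.   2.]
side 60 9 a>= 64.0 z [33. 62. 64.] b [-42. -37. -34.]
  topface slope [-0.074 63.161] minrect ((-24.03649139404297, -2.2027931213378906), (75.57041931152344, 169.7906036376953), 87.8541488647461)
```

The carton leans as intended: slope 4.5°, foot at -113 mm, straight. Now go low behind the foot.

```bash
python3 -m pendant '[{"xyz":[0,0,0.02],"roll":0,"jaw":1},{"xyz":[0,0,0.05],"roll":0,"jaw":1},{"xyz":[0,0,0.08],"roll":0,"jaw":1},{"xyz":[0,0,0.097],"roll":0,"jaw":1},{"xyz":[0.02,0,0.097],"roll":0,"jaw":1},{"xyz":[0.035,0,0.097],"roll":0,"jaw":1},{"xyz":[0.045,0,0.097],"roll":0,"jaw":1},{"xyz":[0.055,0,0.097],"roll":0,"jaw":1}]';python3 d.py -94 0.5 23
```

```text
time_s: 9.85
ee_pos: [506.3, 80.4, 23.6]
ee_rot: [-180.0, -0.0, -74.3]
force: [-0.5, -0.4, -0.4]
gripper_width: 0.5
now case -139.5 0.4 [506.3  80.4  23.6] [-1.7996e+02 -1.0000e-02 -7.4320e+01] F [-0.5 -0.4 -0.4] t 9.85
shift m [ 0.0455 -0.0001  0.0006] roll -0.02
```

```bash
python3 -m pendant '[{"xyz":[0.006,0,0],"roll":0,"jaw":1},{"xyz":[0.012,0,0],"roll":0,"jaw":1},{"xyz":[0.018,0,0],"roll":0,"jaw":1},{"xyz":[0.024,0,0],"roll":0,"jaw":1},{"xyz":[0.030,0,0],"roll":0,"jaw":1},{"xyz":[0.036,0,0],"roll":0,"jaw":1},{"xyz":[0.040,0,0],"roll":0,"jaw":1},{"xyz":[0.043,0,0],"roll":0,"jaw":1}]';python3 d.py -94 0.5 23; python3 car.py | grep -v ' b \|xx' ; python3 car.py | grep 'scene -1\|scene -80\|scene 40\|scene 60'
```

```text
time_s: 10.85
ee_pos: [517.6, 39.5, 23.3]
ee_rot: [180.0, -0.0, -74.3]
force: [-0.4, 1.2, -1.0]
gripper_width: 0.5
now case -97.1 0.2 [517.6  39.5  23.3] [179.99  -0.   -74.3 ] F [-0.4  1.2 -1. ] t 10.85
shift m [ 0.0031 -0.0003  0.0003] roll 0.0
tcp -97.1 0.2 23.3 [-0.4  1.2 -1. ] 10.85
  topface slope [-6.400e-02  6.547e+01] minrect ((-13.392868041992188, -3.0324974060058594), (65.1506576538086, 146.75453186035156), 89.48641204833984)
  topface slope [-6.4000e-02  6.4078e+01] minrect ((-19.592376708984375, -2.6855239868164062), (77.78227996826172, 159.52975463867188), 88.16314697265625)
scene -100 11 a>= -86.0 z [56. 70. 76.] b [21. 26. 28.]
scene -80 68 a>= -80.0 z [60. 71. 75.] b [-18.  20.  29.]
scene 40 125 a>= 40.0 z [55. 62. 65.] b [-35.   1.  27.]
scene 60 87 a>= 60.0 z [53. 61. 65.] b [-36.  -2.  28.]
```

```bash
python3 -m pendant '[{"xyz":[0.001,0,0],"roll":0,"jaw":1},{"xyz":[0.002,0,0],"roll":0,"jaw":1},{"xyz":[0.003,0,0],"roll":0,"jaw":1},{"xyz":[0.0035,0,0],"roll":0,"jaw":1},{"xyz":[0.004,0,0],"roll":0,"jaw":1},{"xyz":[0.0045,0,0],"roll":0,"jaw":1},{"xyz":[0.005,0,0],"roll":0,"jaw":1},{"xyz":[0.005,0,0],"roll":0,"jaw":1}]';python3 d.py -94 0.5 23; python3 car.py | grep 'slope\|scene -1\|scene -80\|scene 40\|scene 60'
```

```text
time_s: 12.05
ee_pos: [518.9, 34.8, 23.3]
ee_rot: [180.0, -0.0, -74.3]
force: [0.3, 1.6, -0.8]
gripper_width: 0.3
now case -92.3 0.2 [518.9  34.8  23.3] [ 1.800e+02 -1.000e-02 -7.429e+01] F [ 0.3  1.6 -0.8] t 12.05
shift m [-0.0017 -0.0003  0.0003] roll 0.01
scene -80 53 a>= -80.0 z [59. 70. 74.] b [10. 23. 29.]
scene 40 126 a>= 40.0 z [55. 62. 66.] b [-35.   1.  27.]
scene 60 111 a>= 60.0 z [55. 61. 64.] b [-35.  -1.  29.]
  topface slope [-6.4000e-02  6.5561e+01] minrect ((-10.032310485839844, -3.3892059326171875), (140.42860412597656, 69.00275421142578), 1.0383152961730957)
  topface slope [-5.9000e-02  6.4326e+01] minrect ((-18.98552703857422, -3.083019256591797), (156.49330139160156, 76.08086395263672), 0.8315845727920532)
```

```bash
python3 -m pendant '[{"xyz":[0.0005,0,0],"roll":0,"jaw":1},{"xyz":[0.001,0,0],"roll":0,"jaw":1},{"xyz":[0.0015,0,0],"roll":0,"jaw":1},{"xyz":[0.002,0,0],"roll":0,"jaw":1},{"xyz":[0.0025,0,0],"roll":0,"jaw":1},{"xyz":[0.003,0,0],"roll":0,"jaw":1},{"xyz":[0.0035,0,0],"roll":0,"jaw":1},{"xyz":[0.004,0,0],"roll":0,"jaw":1}]';python3 car.py | grep 'tcp\|slope\|scene -1\|scene -80\|scene 40\|scene 60'
```

```text
time_s: 13.15
ee_pos: [520.0, 31.2, 23.3]
ee_rot: [-180.0, 0.0, -74.3]
force: [-1.0, 1.4, -0.1]
gripper_width: 0.6
tcp -88.5 0.2 23.3 [-1.   1.4 -0.1] 13.15
scene -80 43 a>= -80.0 z [58. 71. 74.] b [11. 22. 28.]
scene 40 124 a>= 40.0 z [56. 63. 66.] b [-34.   2.  28.]
scene 60 125 a>= 61.0 z [54. 62. 65.] b [-35.  -1.  28.]
  topface slope [-6.3000e-02  6.5804e+01] minrect ((-7.6467437744140625, -3.0302085876464844), (136.85516357421875, 69.36004638671875), 2.3792495727539062)
  topface slope [-6.0000e-02  6.4433e+01] minrect ((-9.645439147949219, -1.4733161926269531), (81.56034088134766, 141.11363220214844), 86.4461441040039)
```

```bash
python3 -m pendant '[{"xyz":[0.0005,0,0],"roll":0,"jaw":1},{"xyz":[0.001,0,0],"roll":0,"jaw":1},{"xyz":[0.0015,0,0],"roll":0,"jaw":1},{"xyz":[0.002,0,0],"roll":0,"jaw":1},{"xyz":[0.0025,0,0],"roll":0,"jaw":1},{"xyz":[0.003,0,0],"roll":0,"jaw":1},{"xyz":[0.003,0,0],"roll":0,"jaw":1},{"xyz":[0.003,0,0],"roll":0,"jaw":1}]';python3 car.py | grep 'tcp\|slope\|scene -1\|scene -80\|scene 40\|scene 60'; python3 look.py t3
```

```text
time_s: 14.25
ee_pos: [519.9, 31.2, 23.2]
ee_rot: [180.0, 0.3, -74.4]
force: [-2.4, 13.7, -0.0]
gripper_width: 0.1
tcp -88.5 0.2 23.2 [-2.4 13.7 -0. ] 14.25
scene -80 44 a>= -80.0 z [58. 70. 74.] b [10. 23. 29.]
scene 40 125 a>= 40.0 z [56. 63. 66.] b [-34.   1.  28.]
scene 60 123 a>= 60.0 z [54. 61. 64.] b [-35.  -1.  28.]
  topface slope [-6.5000e-02  6.5772e+01] minrect ((-8.875968933105469, -1.880645751953125), (137.23292541503906, 70.88036346435547), 0.4598207175731659)
  topface slope [-5.2000e-02  6.4302e+01] minrect ((-11.786060333251953, -2.2836837768554688), (77.29898071289062, 143.12586975097656), 88.96086120605469)
```

View pics/t3.png

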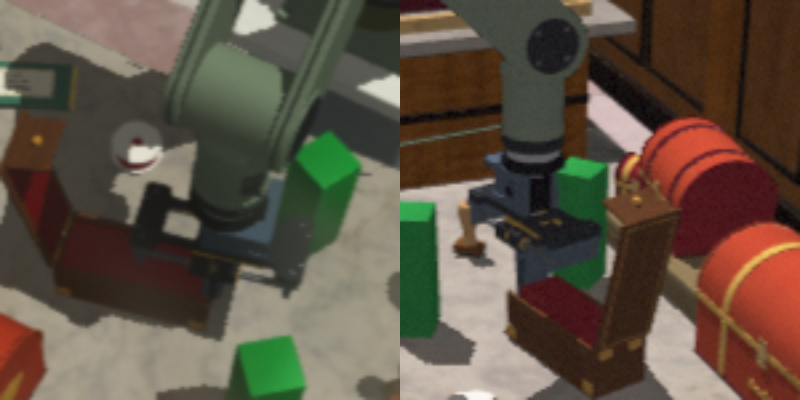

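The carton is against the hinge wall (13.7 N) with its foot still slightly up, probably held by friction on the finger. I'll release and check.

```bash
python3 -m pendant '[{"xyz":[-0.005,0,0],"roll":0,"jaw":1},{"xyz":[-0.01,0,0],"roll":0,"jaw":1},{"xyz":[-0.03,0,0],"roll":0,"jaw":1},{"xyz":[-0.05,0,0],"roll":0,"jaw":1},{"xyz":[-0.07,0,0],"roll":0,"jaw":1},{"xyz":[-0.07,0,-0.02],"roll":0,"jaw":1},{"xyz":[-0.07,0,-0.05],"roll":0,"jaw":1},{"xyz":[-0.07,0,-0.08],"roll":0,"jaw":1}]';python3 car.py | grep 'tcp\|slope\|scene'
```

```text
time_s: 15.45
ee_pos: [502.0, 95.1, 104.2]
ee_rot: [-180.0, -0.1, -74.3]
force: [0.1, -0.1, -0.7]
gripper_width: 0.4
tcp -155.0 0.2 104.2 [ 0.1 -0.1 -0.7] 15.45
scene -80 141 a>= -80.0 z [41. 60. 64.] b [-35.  -2.  26.]
scene -60 132 a>= -60.0 z [54. 60. 64.] b [-34.  -1.  27.]
scene -40 121 a>= -40.0 z [54. 60. 64.] b [-34.  -2.  26.]
scene -20 125 a>= -20.0 z [56. 60. 64.] b [-34.  -1.  26.]
scene 0 123 a>= 0.0 z [56. 60. 63.] b [-34.  -1.  27.]
scene 20 130 a>= 20.0 z [55. 61. 63.] b [-34.  -2.  27.]
scene 40 124 a>= 40.0 z [55. 60. 64.] b [-35.   0.  27.]
scene 60 122 a>= 60.0 z [53. 60. 64.] b [-35.  -2.  27.]
  topface slope [3.0000e-03 6.0127e+01] minrect ((-9.8880615234375, -4.926921844482422), (140.59642028808594, 69.96302795410156), 1.6730698347091675)
  topface slope [6.0000e-03 5.9587e+01] minrect ((-11.503791809082031, -2.1535301208496094), (76.69245147705078, 144.67324829101562), 88.6259536743164)
```

The carton is home: top face level at z≈60, slope 0.003. Next I go up and over, behind the lid.

```bash
python3 -m pendant '[{"xyz":[0,0,-0.04],"roll":0,"jaw":1},{"xyz":[0,0,-0.09],"roll":0,"jaw":1},{"xyz":[0,0,-0.14],"roll":0,"jaw":1},{"xyz":[0.02,0,-0.18],"roll":0,"jaw":1},{"xyz":[0.06,0,-0.18],"roll":0,"jaw":1},{"xyz":[0.10,0,-0.18],"roll":0,"jaw":1},{"xyz":[0.14,0,-0.18],"roll":0,"jaw":1},{"xyz":[0.18,0,-0.18],"roll":0,"jaw":1}]' && python3 -m pendant '[{"xyz":[0.03,0,0],"roll":0,"jaw":1},{"xyz":[0.06,0,0],"roll":0,"jaw":1},{"xyz":[0.09,0,0],"roll":0,"jaw":1},{"xyz":[0.12,0,0],"roll":0,"jaw":1},{"xyz":[0.15,0,0],"roll":0,"jaw":1},{"xyz":[0.15,0,0],"roll":0,"jaw":1},{"xyz":[0.15,0,0],"roll":0,"jaw":1},{"xyz":[0.15,0,0],"roll":0,"jaw":1}]'; python3 d.py 175 0 186
```

```text
time_s: 16.55
ee_pos: [550.6, -79.4, 282.2]
ee_rot: [179.9, -0.0, -74.3]
force: [-0.4, 1.0, 0.4]
gripper_width: 0.5
time_s: 17.55
ee_pos: [591.0, -221.2, 283.3]
ee_rot: [180.0, 0.0, -74.2]
force: [-0.2, -0.1, -0.1]
gripper_width: 0.4
now case 173.7 0.3 [ 591.  -221.2  283.3] [ 1.7999e+02  1.0000e-02 -7.4240e+01] F [-0.2 -0.1 -0.1] t 17.55
shift m [0.0013 0.0003 0.0973] roll 0.06
```

```bash
python3 -m pendant '[{"xyz":[0,0,0.03],"roll":0,"jaw":1},{"xyz":[0,0,0.06],"roll":0,"jaw":1},{"xyz":[0,0,0.09],"roll":0,"jaw":1},{"xyz":[0,0,0.097],"roll":0,"jaw":1},{"xyz":[0,0,0.097],"roll":0,"jaw":1},{"xyz":[-0.015,0,0.097],"roll":0,"jaw":1},{"xyz":[-0.03,0,0.097],"roll":0,"jaw":1},{"xyz":[-0.045,0,0.097],"roll":0,"jaw":1}]' && python3 -m pendant '[{"xyz":[-0.012,0,0],"roll":0,"jaw":1},{"xyz":[-0.024,0,0],"roll":0,"jaw":1},{"xyz":[-0.036,0,0],"roll":0,"jaw":1},{"xyz":[-0.048,0,0],"roll":0,"jaw":1},{"xyz":[-0.060,0,0],"roll":0,"jaw":1},{"xyz":[-0.072,0,0],"roll":0,"jaw":1},{"xyz":[-0.084,0,0],"roll":0,"jaw":1},{"xyz":[-0.096,0,0],"roll":0,"jaw":1}]'; python3 d.py 23 0 186; python3 look.py t4
```

```text
time_s: 18.55
ee_pos: [579.3, -178.1, 187.5]
ee_rot: [-179.9, -0.1, -74.3]
force: [-0.2, -2.0, 2.4]
gripper_width: 0.4
time_s: 19.55
ee_pos: [552.8, -85.6, 186.3]
ee_rot: [180.0, 0.0, -74.3]
force: [0.3, -1.8, -0.8]
gripper_width: 0.5
now case 32.8 0.2 [552.8 -85.6 186.3] [180.     0.   -74.29] F [ 0.3 -1.8 -0.8] t 19.55
shift m [-0.0098  0.0002  0.0003] roll 0.01
```

View pics/t4.png

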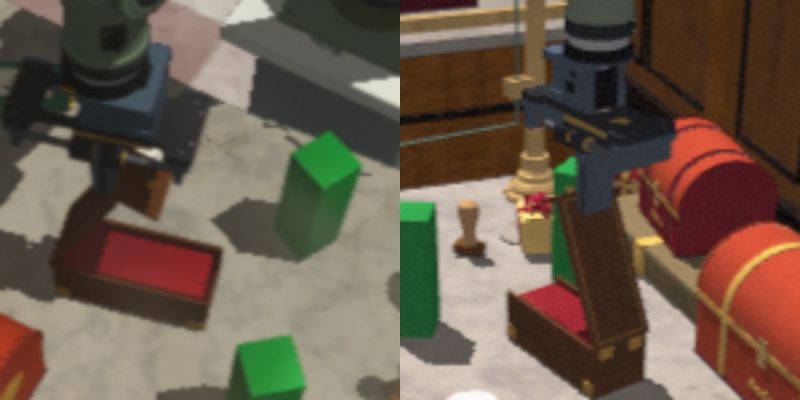

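The side view shows the lid following the finger, at about 1.1 rad. Carry on round the arc.

```bash
python3 -m pendant '[{"xyz":[-0.006,0,0.006],"roll":0,"jaw":1},{"xyz":[-0.015,0,0.014],"roll":0,"jaw":1},{"xyz":[-0.026,0,0.022],"roll":0,"jaw":1},{"xyz":[-0.036,0,0.031],"roll":0,"jaw":1},{"xyz":[-0.045,0,0.040],"roll":0,"jaw":1},{"xyz":[-0.053,0,0.050],"roll":0,"jaw":1},{"xyz":[-0.060,0,0.061],"roll":0,"jaw":1},{"xyz":[-0.066,0,0.072],"roll":0,"jaw":1}]' && python3 -m pendant '[{"xyz":[-0.006,0,0.012],"roll":0,"jaw":1},{"xyz":[-0.010,0,0.024],"roll":0,"jaw":1},{"xyz":[-0.014,0,0.036],"roll":0,"jaw":1},{"xyz":[-0.016,0,0.046],"roll":0,"jaw":1},{"xyz":[-0.017,0,0.054],"roll":0,"jaw":1},{"xyz":[-0.017,0,0.060],"roll":0,"jaw":1},{"xyz":[-0.017,0,0.063],"roll":0,"jaw":1},{"xyz":[-0.017,0,0.065],"roll":0,"jaw":1}]'; python3 d.py -50 0 51
```

```text
time_s: 20.65
ee_pos: [534.9, -22.4, 113.5]
ee_rot: [180.0, 0.0, -74.3]
force: [0.3, -0.2, 1.4]
gripper_width: 0.6
time_s: 21.65
ee_pos: [530.7, -6.6, 49.5]
ee_rot: [-180.0, -0.0, -74.3]
force: [-3.1, -0.8, 12.7]
gripper_width: 0.0
now case -49.3 0.3 [530.7  -6.6  49.5] [-1.7999e+02 -1.0000e-02 -7.4300e+01] F [-3.1 -0.8 12.7] t 21.65
shift m [-0.0007  0.0003 -0.0015] roll 0.0
```

```bash
python3 -m pendant '[{"xyz":[0,0,0.002],"roll":0,"jaw":1},{"xyz":[0,0,0.002],"roll":0,"jaw":1},{"xyz":[0,0,0],"roll":0,"jaw":1},{"xyz":[0,0,-0.02],"roll":0,"jaw":1},{"xyz":[0,0,-0.05],"roll":0,"jaw":1},{"xyz":[0,0,-0.09],"roll":0,"jaw":1},{"xyz":[0,0,-0.13],"roll":0,"jaw":1},{"xyz":[0,0,-0.18],"roll":0,"jaw":1}]' && python3 -m pendant '[{"xyz":[0,0.04,-0.02],"roll":0,"jaw":1},{"xyz":[0,0.08,-0.04],"roll":0,"jaw":1},{"xyz":[0,0.12,-0.05],"roll":0,"jaw":1},{"xyz":[0,0.15,-0.05],"roll":0,"jaw":1},{"xyz":[0,0.15,-0.05],"roll":0,"jaw":1},{"xyz":[0,0.15,-0.05],"roll":0,"jaw":1},{"xyz":[0,0.15,-0.05],"roll":0,"jaw":1},{"xyz":[0,0.15,-0.05],"roll":0,"jaw":1}]'
python3 look.py fin; python3 - <<'E'
from rel import *
from c import CX
for nm in ['scene','side']:
    im,d=env.grab_frame(nm);p=env.camera_params(nm);K=np.array(p['camera_matrix']);T=np.array(p['cam_to_world'])
    v,u=np.nonzero(d>0);z=d[v,u]
    w=(T@np.stack([(u-K[0,2])/K[0,0]*z,-(v-K[1,2])/K[1,1]*z,-z,np.ones_like(z)]))[:3].T
    a=(w[:,:2]-CX)@e;b=(w[:,:2]-CX)@n
    m=(abs(a)<80)&(abs(b)<33)&(w[:,2]<130)
    print(nm,m.sum(),'lid slope,z0',np.polyfit(a[m],w[m,2],1).round(4),np.percentile(w[m,2],[2,98]).round(1))
print(env.state()['force'].round(1),env.state()['time_s'])
E
```

```text
time_s: 22.65
ee_pos: [530.1, -6.6, 230.0]
ee_rot: [179.9, 0.0, -74.3]
force: [0.0, -0.4, -0.1]
gripper_width: 0.7
time_s: 23.65
ee_pos: [386.8, -47.0, 279.0]
ee_rot: [180.0, 0.0, -74.3]
force: [0.3, 0.5, 0.6]
gripper_width: 0.2
scene 1079 lid slope,z0 [1.70000e-03 6.97989e+01] [65.6 73.9]
side 516 lid slope,z0 [4.60000e-03 6.85153e+01] [65.  72.1]
[-0.3 -0.5  0.5] 23.85
```

View pics/fin.png

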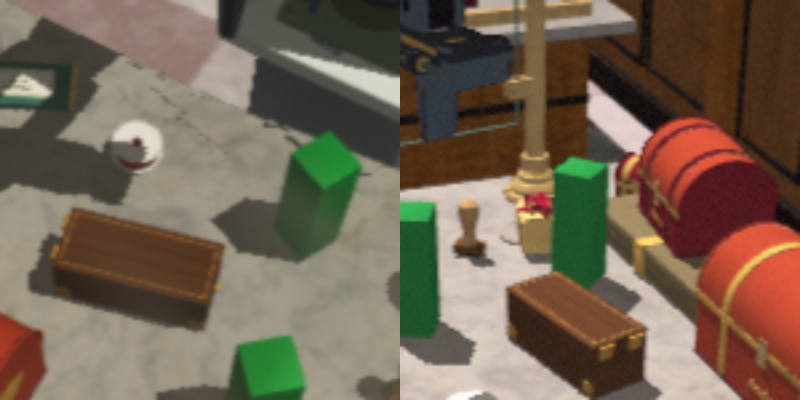

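The lid is shut, level at z≈70, and the arm is clear. Handing in.

```bash
python3 -c "
from workcell import env
print(env.job_done())"
```

```text
the job is handed in; nothing more can be done
None
```

I tipped the red carton head first into the case, pushed its foot until it dropped flat behind the sill, then swung the lid shut and handed the job in at about 24 s. The hand-in gave no verdict.

- **First push missed:** it passed over the carton without touching it. Both cameras showed the visible fingertips ending about 19 mm above the reported tool point, which disagrees with the stated tool frame. I went 19 mm lower and the second push tipped the carton.
- **Carton:** after toppling, it leaned on the sill at about 4.5° with its foot at -113 mm. I pushed it against the hinge wall (13.7 N) and it dropped when I backed off. Its top face then measured level (slope 0.003–0.006) at 60 mm.
- **Carton position:** I didn't measure its lengthwise position separately once it lay flat; it was against the hinge wall, where the bay allows only 3 mm either way.
- **Lid:** slope 0.002 rad (scene camera) and 0.005 rad (side camera), with the outer face at 69–70 mm.
- **Bystanders:** the final pictures show the green look-alikes and the nearby goods in view where they were. I didn't measure them again, and the other bystanders weren't in those final crops.
- **Arm:** clear of everything, force near zero.

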